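# Turn the planter's bare side to the spray gun

## Task

The little planter box on the spray turntable is freshly painted blue on three sides. Push the turntable round by its spokes with a fingertip until the planter's bare wooden side squarely faces the nozzle of the spray gun. The paint is wet, so do not touch or lift the planter, and leave the other loose things where they are.

Things in the scene. Friction and masses are not known exactly. Their poses are not given: they have to be found in the camera images.
- station: spray station fixed to the bench: plywood board 500 x 500 x 12 mm (200 mm behind the axis to 300 mm beyond it), pedestal with turntable, spray gun on a post. Origin on the turntable's axis at bench height; z up, x from the axis to the gun. The gun and its stand fill 195 to 300 mm out along x, 90 mm wide, up to 205 mm above the bench
- nozzle (a point): the brass tip of the spray gun's nozzle, 195 mm from the turntable's axis along the station's x and 108 mm above the bench; it points at the axis
- turntable (a joint): angle of the turntable about its vertical axis, anticlockwise from above; no stops, light friction (0.15 N m, about 1.2 N at a spoke), stays where it is left. Metal disc of 80 mm radius, top 55 mm above the bench, with four spokes at right angles. At 0 the spokes lie along the station's x and y axes
- knob (a point): centre of the red ball (22 mm) ending one spoke, the one along the station's +x at joint value 0: 155 mm from the axis, 47.5 mm above the bench. All four spokes are alike: level round steel bars 12 mm thick, from the disc's edge (80 mm) to 150 mm from the axis, centre line 47.5 mm above the bench, free space below down to the board (12 mm)
- planter: small square wooden planter box, open on top, 90 x 90 mm and 60 mm high, walls 13 mm thick with a black inside (its top 115 mm above the bench), about 0.3 kg, standing loose on the middle of the turntable, carried round by it. Three sides are freshly painted blue, the fourth, with its top edge, is bare light wood. Origin at the centre of its underside, z up, x points out through the bare side
- tape: yellow roll of tape lying flat on the board, 84 mm across, 24 mm high; loose, a bystander, origin at its underside
- jar: amber jar with a steel lid, 56 mm across, 50 mm high, standing on the board; loose, a bystander, origin at its underside
- block: cork sanding block, 50 x 75 x 30 mm high, lying on the board; loose, a bystander, origin at its underside
- paint_can: paint can, 90 mm across, 110 mm high, on the bench to the robot's left; loose, a bystander, origin at its underside
- spray_can: bottle with a red cap, 64 mm across, 190 mm high, on the bench to the robot's left; loose, a bystander, origin at its underside
- brush: paint brush lying on the bench to the robot's right; loose, a bystander, origin at its underside
- scraper: flat scraper lying on the bench to the robot's right; loose, a bystander, origin at its underside
Mind the look-alikes: they are no part of the job. What is shaped like the planter but orange, pink or turquoise is not meant.

How it is judged:
By the outcome, as a careful person would: the job done as asked, in the order asked, and still so for the second after the job is handed in, with the robot touching nothing.
It also fails if it takes over 72 s, if anything falls off the work surface, if the arm or the gripper's body presses on something with over 40 N, if the wrist force passes 120 N, or if a joint passes its speed limit or range.

## Robot

A 6-joint arm with a two-finger parallel gripper is mounted at the origin on the work surface. World frame = base frame: x ahead of the robot, y to its left, z up, the work surface at z = 0. Lengths are in m, angles in rad, forces in N, time in s.
With the tool pointing down it reaches from about 0.3 to 0.775 m from the base axis. Payload 14.6 kg.
Tool frame: the origin (TCP) lies at the very end of the fingers, on their centre line; the grasp point (between the pads) lies 19 mm behind it (manip.pinch_z is the distance from the TCP to the grasp point, in m); z points along the fingers, y is the line along which they close (so a half turn about z gives the same grasp; the last joint's range is limited). The gripper opens to 94 mm and grips with 3 to 60 N. Pads are 16 mm wide; open, the fingers measure 119 mm over their backs; the gripper's body (75 mm by 177 mm) begins 78 mm behind the grasp point.
Start: joints at [1.255, 0.3, 1.521, -0, 1.321, -0.067], TCP at [0.135, 0.533, 0.205] pointing down, gripper open.
Joint ranges: [-3.03, 3.03], [-0.79, 2.21], [0.23, 2.52], [-1.04, 4.18], [0, 3.07], [-2.55, 2.55]. Speed limits (rad/s): [2.22, 2.22, 2.57, 3.14, 3.14, 3.14].

## Interface

Orientations are given as a 3x3 rotation matrix whose columns are the frame's x, y, z axes.
In Python, from bench import manip gives the robot as it stands.
- The arm moves only by the tool carry_out, never from a script. Its argument "commands" is a list of rows, each an object with "translation": the shift along the tool's x, y, z in m, a list of three; "dr": the turn, a rotation vector about the tool's x, y, z in rad, a list of three; "hand": the opening, from 0 (shut) to 1 (fully open). In form: [{"translation": [x, y, z], "dr": [rx, ry, rz], "hand": hand}, ...]. A call has 1 to 12 rows; each row is the pose to reach, as a shift and turn from the pose commanded when the call began, along the tool's axes at that moment; what a row does not reach only later rows make up. A row lasts 1/10 s, in which the tool goes at most 50 mm and 8.59 degrees, less where a joint would pass 70% of its speed; a pose out of reach is approached as far as the arm can. A call with a gripper value outside its range is refused whole. The fingers move at their own pace and stop on an object; the grip force is fixed at half the most. Time passes only in rows, so rows that repeat a pose let the fingers close. It gives the time, the measured TCP pose, the force, the opening and the grip force at its end, in the units of the state.
- manip.get_state(): the state, without advancing time (a new reading comes with each control period).
- manip.snapshot(name): name is "scene" or "top"; returns a dict with "color" (420x560x3 uint8, red, green, blue), "intrinsics" (3x3 intrinsics, pixels), "rvec" (rotation vector, rad) and "tvec" (3), from world to camera coordinates, as OpenCV has them. Camera axes: x right, y down, z forward; pixel columns grow to the right and rows downward; lengths in m; the calibration is good to about 2 mm. A picture is of the moment at which its call begins. There is no depth.
- manip.sign_off(): hands the job in; it is judged then, once.
The state is a dict: "time_s": time; "q": joint angles; "joint_velocities": joint speeds; "joint_torque": joint torques, N m; "tcp_pos": TCP position; "eef_rot": TCP orientation; "ft_force": force on the tool from outside, world axes, zero at the start; "moment": the same for the moment, N m; "width": finger opening in m; "grasp_force": force on a finger pad.
Only numpy, scipy, OpenCV 4.12 (cv2) and the standard library are available. Lean on these libraries where they do the work, as an engineer would, in place of code of your own. Each camera call takes 0.05 s, during which the arm holds its last target. There are 200 camera calls.

## Working session

There is one attempt and no reset: what is moved stays moved. The work goes in short steps, Python scripts to look and compute and a tool call to move; the robot and the scene stay as the last step left them, time stands still between calls to the robot, and variables do not carry over. Pictures are saved under pics/ and viewed, at most 10 in all, crops included, and the job is handed in when it is done.

Besides the shell and the picture viewer there is one more tool, called as a command line: name --argument value ..., lists and objects as JSON in quotes. carry_out: Moves the arm, as the interface text tells. Its arguments: {"type":"object","properties":{"commands":{"type":"array"}},"required":["commands"]}

```bash
mkdir -p pics; cat > h.py <<'E'
import numpy as np, cv2
from bench import manip
def snap(n):
    s=manip.snapshot(n); R=cv2.Rodrigues(np.array(s['rvec'],float))[0]
    return s['color'],np.array(s['intrinsics'],float),R,np.array(s['tvec'],float).ravel()
def ray(px,z,K,R,t):
    d=R.T@np.linalg.solve(K,np.array([px[0],px[1],1.])); c=-R.T@t
    return c+d*(z-c[2])/d[2]
def proj(P,K,R,t):
    p=K@(R@np.asarray(P,float)+t); return p[:2]/p[2]
E
python3 - <<'E'
from h import *
for n in('top','scene'):
    c,K,R,t=snap(n); cv2.imwrite(f'pics/{n}0.png',c[:,:,::-1]); print(n,K.round(1).tolist(),(-R.T@t).round(3))
s=manip.get_state();print(s['time_s'],s['tcp_pos'],np.round(s['eef_rot'],3))
E
```

```text
top [[529.0, 0.0, 277.8], [0.0, 529.0, 202.6], [0.0, 0.0, 1.0]] [ 0.298 -0.039  1.924]
scene [[404.1, 0.0, 284.8], [0.0, 404.1, 209.5], [0.0, 0.0, 1.0]] [ 1.324 -0.891  1.12 ]
0.1 [0.13534657 0.53282867 0.20493991] [[-0.969  0.246 -0.   ]
 [ 0.246  0.969 -0.001]
 [ 0.    -0.001 -1.   ]]
```

View pics/top0.png

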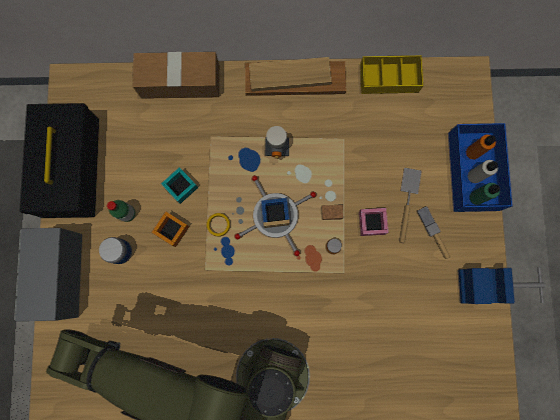

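View pics/scene0.png

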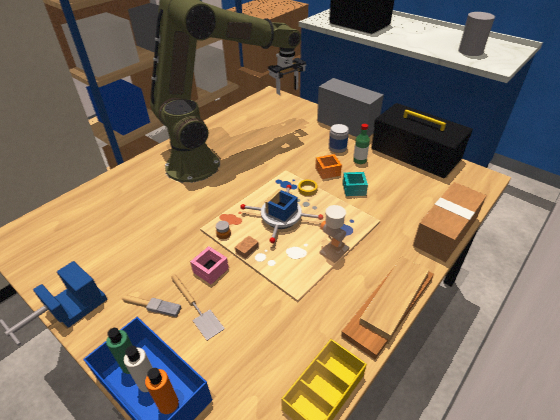

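The top view shows the blue planter on the turntable at about (276,212), with the gun above it at (277,145). Four red knobs sit at (255,178), (313,195), (296,253) and (237,237). The look-alikes are turquoise (180,185), orange (171,229) and pink (374,221). The blue one on the turntable fits the description, so I'll confirm it in a crop.

```bash
python3 - <<'E'
from h import *
c,K,R,t=snap('top')
cv2.imwrite('pics/crop1.png',cv2.resize(c[125:280,200:350,::-1],None,fx=3.8,fy=3.8,interpolation=cv2.INTER_CUBIC))
hsv=cv2.cvtColor(c,cv2.COLOR_RGB2HSV); H,S,V=cv2.split(hsv)
m=((((H<6)|(H>172))&(S>150)&(V>60))*255).astype(np.uint8)
m[:, :225]=0;m[:,325:]=0;m[:165]=0;m[262:]=0
n,_,st,ce=cv2.connectedComponentsWithStats(m)
P=[]
for i in range(1,n):
    if st[i,4]>=5:
        p=ray(ce[i],.0475,K,R,t);P.append(p);print(ce[i].round(1),st[i,4],p.round(4))
P=np.array(P);print('centre',P.mean(0).round(4),[np.linalg.norm((p-P.mean(0))[:2]).round(4) for p in P],[np.degrees(np.arctan2(*(p-P.mean(0))[1::-1])).round(1) for p in P])
# board
x=((H>10)&(H<25)&(S>40)&(S<125)&(V>140)).astype(np.uint8)
for px in [(209,137),(344,137),(344,272),(206,272)]: print(ray(px,.012,K,R,t).round(3))
print(c[205:207,300:304].tolist(), c[225,270:282:3].tolist())
c,K,R,t=snap('scene')
cv2.imwrite('pics/crop2.png',cv2.resize(c[170:270,200:360,::-1],None,fx=5,fy=5,interpolation=cv2.INTER_CUBIC))
E
```

```text
[254.2 178. ] 20 [0.6957 0.0548 0.0475]
[312.7 194. ] 22 [ 0.633  -0.1556  0.0475]
[236.9 236. ] 20 [0.4856 0.1182 0.0475]
[296.4 252.9] 23 [ 0.4223 -0.0924  0.0475]
centre [ 0.5592 -0.0187  0.0475] [np.float64(0.1551), np.float64(0.1555), np.float64(0.1555), np.float64(0.1554)] [np.float64(28.3), np.float64(-61.6), np.float64(118.2), np.float64(-151.7)]
[0.863 0.224 0.012]
[ 0.854 -0.28   0.012]
[ 0.354 -0.262  0.012]
[0.362 0.233 0.012]
[[[149, 125, 87], [143, 118, 79], [145, 119, 82], [146, 120, 82]], [[138, 114, 82], [139, 115, 80], [139, 114, 82], [139, 115, 80]]] [[76, 62, 45], [61, 51, 29], [86, 72, 50], [51, 40, 27]]
```

View pics/crop1.png

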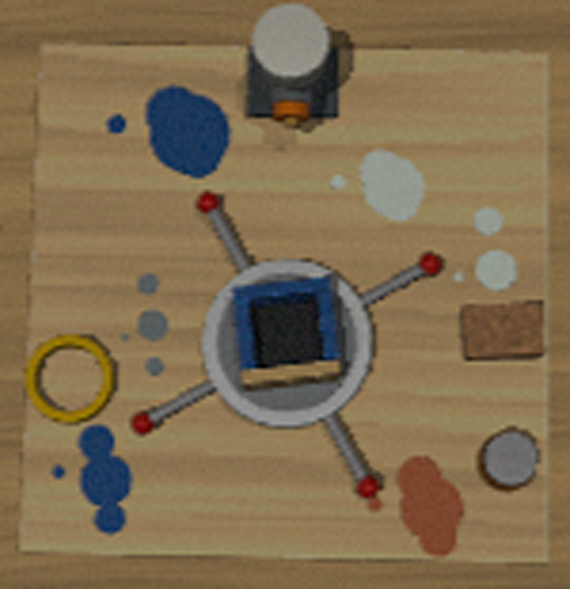

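View pics/crop2.png

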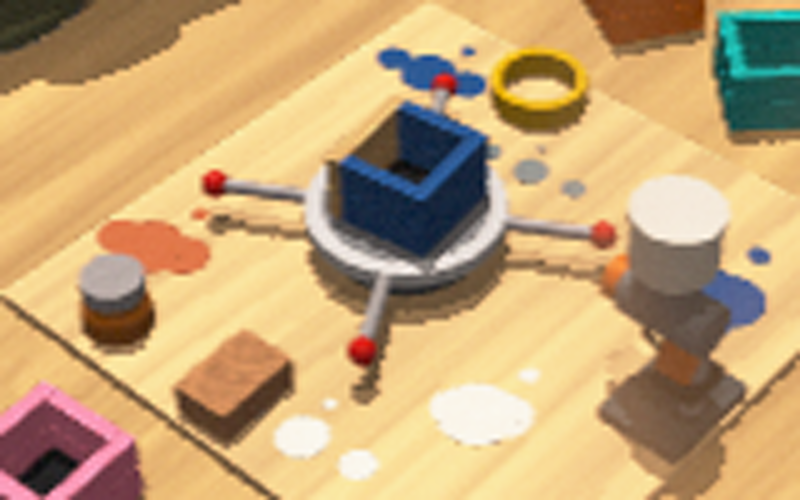

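The crops confirm it: the blue planter is on the turntable, and its bare side (crop 1 at (292,375)) faces the robot. That means roughly a half turn. Next I'll measure the station yaw and the planter's yaw precisely.

```bash
cat > meas.py <<'E'
from h import *
def avg(n,k=4):
    f=[snap(n) for _ in range(k)]
    return np.mean([x[0].astype(float) for x in f],0).astype(np.uint8),*f[0][1:]
def knobs(c,K,R,t):
    H,S,V=cv2.split(cv2.cvtColor(c,cv2.COLOR_RGB2HSV))
    m=((((H<6)|(H>172))&(S>150)&(V>60))*255).astype(np.uint8)
    n,_,st,ce=cv2.connectedComponentsWithStats(m)
    P=[ray(ce[i],.0475,K,R,t) for i in range(1,n) if st[i,4]>=5]
    return [(p,np.linalg.norm(p[:2]-A),np.degrees(np.arctan2(p[1]-A[1],p[0]-A[0]))) for p in P if abs(np.linalg.norm(p[:2]-A)-.155)<.012]
A=np.array([.5592,-.0187])
def planter(c,K,R,t):
    # outline of blue paint + wood inside a small window; blue mask line fits
    H,S,V=cv2.split(cv2.cvtColor(c,cv2.COLOR_RGB2HSV))
    m=((H>100)&(H<130)&(S>110)&(V>35)).astype(np.uint8)
    ctr=proj([*A,.1],K,R,t); w=np.zeros_like(m); cv2.circle(w,tuple(int(v) for v in ctr),24,1,-1)
    return m*w
E
python3 - <<'E'
from meas import *
c,K,R,t=avg('top')
g=cv2.cvtColor(c,cv2.COLOR_RGB2GRAY).astype(float)
for p,r,a in knobs(c,K,R,t): print(p.round(4),r.round(4),a.round(1))
m=planter(c,K,R,t)
ys,xs=np.nonzero(m);print(xs.min(),xs.max(),ys.min(),ys.max())
for y in range(ys.min(),ys.max()+1): print(y,''.join('#' if v else '.' for v in m[y,xs.min()-1:xs.max()+2]))
# brass/orange nozzle
H,S,V=cv2.split(cv2.cvtColor(c,cv2.COLOR_RGB2HSV))
o=((H>5)&(H<22)&(S>170)&(V>90)); o[:145]=0;o[165:]=0;o[:,:262]=0;o[:,292:]=0
ys,xs=np.nonzero(o);print('noz',xs.mean(),ys.min(),ys.max(),len(xs),ray((xs.mean(),ys.max()),.108,K,R,t))
# board left/right/near edges by strongest gradient along scan lines
def sub(v): 
    k=int(np.argmax(v)); 
    if 0<k<len(v)-1: 
        d=v[k-1]-2*v[k]+v[k+1]; return k+(0.5*(v[k-1]-v[k+1])/d if d else 0)
    return k
gb=cv2.GaussianBlur(g,(0,0),1)
gx=np.abs(cv2.Sobel(gb,-1,1,0));gy=np.abs(cv2.Sobel(gb,-1,0,1))
for nm,pts in {'L':[(203+sub(gx[y,203:214]),y) for y in range(145,265,2)],'R':[(340+sub(gx[y,340:350]),y) for y in range(145,265,2)],
 'N':[(x,266+sub(gy[266:277,x])) for x in range(215,340,2)],'F':[(x,133+sub(gy[133:143,x])) for x in list(range(215,260,2))+list(range(295,340,2))]}.items():
    P=np.array([ray(p,.012,K,R,t)[:2] for p in pts],np.float32)
    vx,vy,x0,y0=cv2.fitLine(P,cv2.DIST_HUBER,0,.001,.001).ravel()
    print(nm,((np.degrees(np.arctan2(vy,vx))+45)%90-45).round(2),x0,y0)
E
```

```text
[0.6962 0.0545 0.0475] 0.1554 28.1
[ 0.633  -0.1561  0.0475] 0.1559 -61.7
[0.4856 0.1182 0.0475] 0.1554 118.3
[ 0.4228 -0.0926  0.0475] 0.1552 -151.5
262 288 198 221
198 .....................#####...
199 ...........###############...
200 ...#######################...
201 .#########################...
202 .#########################...
203 .####################.####...
204 .#################....#####..
205 .####..###.............####..
206 .####..................####..
207 .####..................####..
208 .####..................####..
209 .####..................####..
210 .####..................####..
211 .#####.................####..
212 .#####.................####..
213 .#####.................####..
214 ..####..................####.
215 ..####..................####.
216 ..####..................####.
217 ..####..................####.
218 ..####..................####.
219 ..####..................###..
220 ..#####......................
221 ..#####......................
noz 276.0344827586207 152 157 29 [ 0.75702469 -0.02588737  0.108     ]
L -2.13 0.64138746 0.22646198
R -2.37 0.58406025 -0.26976913
N -2.01 0.36100012 -0.009283889
F -1.83 0.85617745 -0.06422004
```

```bash
cat >> meas.py <<'E'
def cross(v):  # sub-pixel place of the largest step along v
    d=np.abs(np.diff(v)); k=int(np.argmax(d)); lo=max(k-1,0); w=d[lo:k+2]
    return (np.arange(lo,lo+len(w))*w).sum()/w.sum()+.5
def line(pts,z,K,R,t):
    P=np.array([ray(p,z,K,R,t)[:2] for p in pts],np.float32)
    vx,vy,x0,y0=cv2.fitLine(P,cv2.DIST_HUBER,0,.001,.001).ravel()
    r=np.abs((P-[x0,y0])@[-vy,vx])
    return round(float((np.degrees(np.arctan2(vy,vx))+45)%90-45),2),round(float(x0),4),round(float(y0),4),round(float(r.mean()*1e3),2)
E
python3 - <<'E'
from meas import *
c,K,R,t=avg('top',8)
f=c.astype(float); b=f[:,:,2]-f[:,:,0]
print('far',line([(x,194+cross(b[194:203,x])) for x in range(265,285)],.115,K,R,t))
print('left',line([(258+cross(b[y,258:265]),y) for y in range(203,219)],.115,K,R,t))
print('right',line([(284+cross(b[y,284:293]),y) for y in range(202,217)],.115,K,R,t))
# bare side: top edge seen as boundary wood/black inside and wood/shadow outside
for y in range(214,232): print(y,[tuple(c[y,x]) and int(f[y,x,0]) for x in range(262,294,3)],[int(b[y,x]) for x in range(262,294,3)])
E
```

```text
far (5.4, 0.6058, -0.0086, 1.47)
left (5.19, 0.565, 0.0259, 0.43)
right (5.24, 0.5751, -0.0623, 2.67)
214 [53, 27, 15, 30, 32, 30, 28, 26, 26, 47, 87] [31, 72, 2, 1, 1, 2, 2, 1, 66, 4, 2]
215 [60, 29, 15, 30, 28, 29, 27, 25, 27, 46, 88] [22, 73, 1, 1, 1, 2, 0, 0, 67, 8, 0]
216 [61, 28, 17, 30, 32, 27, 29, 28, 27, 48, 89] [18, 67, 1, 1, 0, 3, 4, 1, 68, 16, 1]
217 [57, 28, 22, 32, 32, 29, 32, 29, 27, 45, 89] [12, 67, 0, 1, 2, 1, 2, 1, 68, 16, 2]
218 [68, 25, 14, 30, 29, 33, 30, 25, 24, 46, 88] [3, 68, 1, 0, 1, 2, 1, 1, 77, 33, 2]
219 [65, 25, 20, 29, 27, 29, 25, 19, 23, 55, 88] [1, 69, -3, 2, 3, 0, 3, 6, 59, 5, 3]
220 [77, 28, 15, 24, 23, 8, 58, 136, 136, 83, 85] [-1, 66, -2, 6, 4, 7, -23, -44, -64, -34, 1]
221 [81, 19, 8, 48, 109, 139, 137, 139, 137, 91, 98] [1, 75, 2, -19, -45, -65, -64, -65, -67, -37, 0]
222 [82, 108, 142, 139, 136, 139, 139, 139, 138, 90, 132] [2, -43, -66, -68, -66, -66, -66, -67, -65, -38, -1]
223 [78, 140, 140, 141, 137, 140, 139, 144, 91, 53, 132] [5, -69, -67, -68, -66, -68, -66, -62, -45, -13, 0]
224 [78, 139, 139, 141, 145, 103, 59, 78, 64, 69, 143] [5, -68, -67, -67, -58, -48, -28, -25, -32, -5, -2]
225 [80, 148, 101, 65, 61, 64, 52, 50, 73, 86, 143] [3, -58, -48, -30, -28, -31, -26, -22, -12, 1, 0]
226 [79, 63, 72, 55, 53, 63, 80, 91, 89, 74, 143] [3, -29, -34, -25, -29, -11, -4, 3, 3, 1, 0]
227 [90, 51, 70, 75, 92, 92, 89, 91, 90, 133, 144] [1, -26, -13, -4, 2, 3, 3, 3, 2, -1, 0]
228 [119, 91, 90, 92, 90, 91, 90, 89, 88, 142, 136] [0, 2, 2, 1, 2, 2, 3, 2, 1, 0, 1]
229 [144, 94, 91, 92, 93, 90, 92, 91, 99, 141, 89] [-1, 1, 2, 1, 0, 2, 3, 1, 1, 0, -1]
230 [144, 117, 90, 91, 91, 91, 90, 88, 130, 143, 130] [0, 0, 1, 2, 2, 2, 3, 3, -1, 0, -52]
231 [146, 144, 89, 89, 90, 90, 88, 96, 143, 143, 150] [2, 0, 3, 1, 2, 2, 2, 1, -1, 2, -62]
```

```bash
cat > gen.py <<'E'
from h import *
from scipy.spatial.transform import Rotation as Ro
A=np.array([.5592,-.0187])
def rows(wps):  # wps: (theta deg, radius, z, toolx deg)
    s=manip.get_state();p=np.array(s['tcp_pos']);R=np.array(s['eef_rot']);print(s['time_s'],p.round(4),s['ft_force'])
    for th,r,z,a in wps:
        P=np.array([*(A+r*np.array([np.cos(np.radians(th)),np.sin(np.radians(th))])),z]);ca,sa=np.cos(np.radians(a)),np.sin(np.radians(a))
        T=np.array([[ca,sa,0],[sa,-ca,0],[0,0,-1]])
        print(round(th,1),(R.T@(P-p)).round(4).tolist(),Ro.from_matrix(R.T@T).as_rotvec().round(3).tolist())
E
python3 -c "
from gen import *
rows([(103,.115,.2,103),(103,.115,.035,103)])"
```

```text
0.8 [0.1354 0.5331 0.2054] [ 0.0611694   0.16799595 -0.22698712]
103 [-0.4939, -0.3282, 0.0054] [-0.0, 0.0, 1.095]
103 [-0.4939, -0.3282, 0.1704] [-0.0, 0.0, 1.095]
```

carry_out --commands '[{"translation":[-0.494,-0.328,0.005],"dr":[0,0,1.095],"hand":0},{"translation":[-0.494,-0.328,0.005],"dr":[0,0,1.095],"hand":0},{"translation":[-0.494,-0.328,0.005],"dr":[0,0,1.095],"hand":0},{"translation":[-0.494,-0.328,0.005],"dr":[0,0,1.095],"hand":0},{"translation":[-0.494,-0.328,0.005],"dr":[0,0,1.095],"hand":0},{"translation":[-0.494,-0.328,0.005],"dr":[0,0,1.095],"hand":0},{"translation":[-0.494,-0.328,0.005],"dr":[0,0,1.095],"hand":0},{"translation":[-0.494,-0.328,0.005],"dr":[0,0,1.095],"hand":0},{"translation":[-0.494,-0.328,0.005],"dr":[0,0,1.095],"hand":0},{"translation":[-0.494,-0.328,0.005],"dr":[0,0,1.095],"hand":0},{"translation":[-0.494,-0.328,0.005],"dr":[0,0,1.095],"hand":0},{"translation":[-0.494,-0.328,0.005],"dr":[0,0,1.095],"hand":0}]'

```text
time_s: 2.0
tcp_pos: [0.5348, 0.0913, 0.2005]
eef_rot: [[-0.224, 0.975, 0.0], [0.975, 0.224, -0.0], [-0.0, 0.0, -1.0]]
ft_force: [0.6, 1.2, -0.2]
width: 0.0022
grasp_force: 0.0
```

carry_out --commands '[{"translation":[0.002,0,0.04],"dr":[0,0,0],"hand":0},{"translation":[0.002,0,0.08],"dr":[0,0,0],"hand":0},{"translation":[0.002,0,0.12],"dr":[0,0,0],"hand":0},{"translation":[0.002,0,0.15],"dr":[0,0,0],"hand":0},{"translation":[0.002,0,0.165],"dr":[0,0,0],"hand":0},{"translation":[0.002,0,0.165],"dr":[0,0,0],"hand":0},{"translation":[0.002,0,0.165],"dr":[0,0,0],"hand":0}]'

```text
time_s: 2.7
tcp_pos: [0.5334, 0.0955, 0.0361]
eef_rot: [[-0.225, 0.974, 0.001], [0.974, 0.225, 0.0], [-0.0, 0.001, -1.0]]
ft_force: [-0.8, 0.5, -0.1]
width: 0.0004
grasp_force: 0.0
```

```bash
python3 -c "
from gen import *
rows([(t,.115,.035,t) for t in [105,107.5,111,116,121,126,131,136,141,146,150,153]])"
```

```text
2.7 [0.5334 0.0955 0.0361] [-0.76131231  0.46493101 -0.14164536]
105 [-0.0022, -0.0045, 0.0011] [0.001, 0.0, -0.035]
107.5 [-0.0024, -0.0095, 0.0011] [0.001, 0.0, -0.078]
111 [-0.0032, -0.0165, 0.0011] [0.0, 0.0, -0.14]
116 [-0.005, -0.0264, 0.0011] [0.0, 0.0, -0.227]
121 [-0.0077, -0.036, 0.0011] [0.0, 0.0, -0.314]
126 [-0.0112, -0.0454, 0.0011] [0.0, 0.0, -0.401]
131 [-0.0155, -0.0545, 0.0011] [0.0, 0.0, -0.489]
136 [-0.0206, -0.0631, 0.0011] [0.0, 0.0, -0.576]
141 [-0.0265, -0.0713, 0.0011] [0.0, 0.0, -0.663]
146 [-0.033, -0.0789, 0.0011] [0.0, 0.0, -0.75]
150 [-0.0386, -0.0846, 0.0011] [0.0, 0.0, -0.82]
153 [-0.0432, -0.0886, 0.0011] [0.0, 0.0, -0.873]
```

carry_out --commands '[{"translation":[-0.002,-0.0045,0.001],"dr":[0,0,-0.035],"hand":0},{"translation":[-0.0025,-0.0095,0.001],"dr":[0,0,-0.078],"hand":0},{"translation":[-0.003,-0.0165,0.001],"dr":[0,0,-0.14],"hand":0},{"translation":[-0.005,-0.0265,0.001],"dr":[0,0,-0.227],"hand":0},{"translation":[-0.0075,-0.036,0.001],"dr":[0,0,-0.314],"hand":0},{"translation":[-0.011,-0.0455,0.001],"dr":[0,0,-0.401],"hand":0},{"translation":[-0.0155,-0.0545,0.001],"dr":[0,0,-0.489],"hand":0},{"translation":[-0.0205,-0.063,0.001],"dr":[0,0,-0.576],"hand":0},{"translation":[-0.0265,-0.071,0.001],"dr":[0,0,-0.663],"hand":0},{"translation":[-0.033,-0.079,0.001],"dr":[0,0,-0.75],"hand":0},{"translation":[-0.0385,-0.0845,0.001],"dr":[0,0,-0.82],"hand":0},{"translation":[-0.043,-0.0885,0.001],"dr":[0,0,-0.873],"hand":0}]'

```text
time_s: 3.9
tcp_pos: [0.4573, 0.0334, 0.0361]
eef_rot: [[-0.892, 0.451, 0.003], [0.451, 0.892, 0.0], [-0.003, 0.002, -1.0]]
ft_force: [1.3, 1.2, -0.6]
width: 0.0008
grasp_force: 0.7
```

```bash
python3 -c "
from gen import *
from meas import *
for p,r,a in knobs(*snap('top')): print(p.round(4),r.round(4),a.round(1))
rows([(t,.115,.035,t) for t in [157,161,165.5,170,174.5,179,183.5,188,192,195.5,197.5,199]])"
```

```text
[ 0.7085 -0.0641  0.0475] 0.156 -16.9
[0.6036 0.1298 0.0475] 0.155 73.3
[ 0.5147 -0.168   0.0475] 0.1558 -106.6
3.95 [0.457  0.0329 0.036 ] [-0.24078856 -0.21796452  0.25233179]
157 [0.0002, -0.0076, 0.001] [0.001, 0.002, -0.064]
161 [-0.0006, -0.0156, 0.0009] [0.001, 0.003, -0.134]
165.5 [-0.0021, -0.0245, 0.0009] [0.001, 0.003, -0.212]
170 [-0.0044, -0.0333, 0.0009] [0.001, 0.003, -0.291]
174.5 [-0.0073, -0.0418, 0.0009] [0.001, 0.003, -0.37]
179 [-0.0109, -0.0501, 0.0009] [0.001, 0.003, -0.448]
183.5 [-0.0151, -0.0581, 0.0009] [0.001, 0.003, -0.527]
188 [-0.02, -0.0657, 0.0009] [0.0, 0.003, -0.605]
192 [-0.0247, -0.0721, 0.0009] [0.0, 0.003, -0.675]
195.5 [-0.0293, -0.0775, 0.0009] [0.0, 0.003, -0.736]
197.5 [-0.032, -0.0804, 0.0009] [0.0, 0.003, -0.771]
199 [-0.0342, -0.0825, 0.0009] [0.0, 0.003, -0.797]
```

The push works: the spokes moved 45° and the forces are small. Continuing.

carry_out --commands '[{"translation":[0,-0.0075,0.001],"dr":[0,0,-0.064],"hand":0},{"translation":[-0.0005,-0.0155,0.001],"dr":[0,0,-0.134],"hand":0},{"translation":[-0.002,-0.0245,0.001],"dr":[0,0,-0.212],"hand":0},{"translation":[-0.0045,-0.0335,0.001],"dr":[0,0,-0.291],"hand":0},{"translation":[-0.0075,-0.042,0.001],"dr":[0,0,-0.37],"hand":0},{"translation":[-0.011,-0.05,0.001],"dr":[0,0,-0.448],"hand":0},{"translation":[-0.015,-0.058,0.001],"dr":[0,0,-0.527],"hand":0},{"translation":[-0.02,-0.0655,0.001],"dr":[0,0,-0.605],"hand":0},{"translation":[-0.0245,-0.072,0.001],"dr":[0,0,-0.675],"hand":0},{"translation":[-0.0295,-0.0775,0.001],"dr":[0,0,-0.736],"hand":0},{"translation":[-0.032,-0.0805,0.001],"dr":[0,0,-0.771],"hand":0},{"translation":[-0.034,-0.0825,0.001],"dr":[0,0,-0.797],"hand":0}]'

```text
time_s: 5.15
tcp_pos: [0.4502, -0.0555, 0.0346]
eef_rot: [[-0.947, -0.32, 0.002], [-0.32, 0.947, -0.0], [-0.002, -0.001, -1.0]]
ft_force: [-0.5, 1.2, -0.2]
width: 0.0001
grasp_force: 0.7
```

```bash
python3 -c "
from gen import *
from meas import *
for p,r,a in knobs(*snap('top')): print(p.round(4),r.round(4),a.round(1))
rows([(198,.118,.035,199),(198,.118,.09,199),(190,.2,.16,190),(103,.115,.16,103)])"
```

```text
[0.6957 0.0554 0.0475] 0.1553 28.5
[ 0.633  -0.1565  0.0475] 0.1564 -61.8
[0.4853 0.1179 0.0475] 0.1553 118.4
5.2 [ 0.4503 -0.0557  0.0346] [-0.18632277 -0.6949068  -0.04756679]
198 [0.0029, 0.0015, -0.0004] [-0.001, 0.002, -0.004]
198 [0.0028, 0.0015, -0.0554] [-0.001, 0.002, -0.004]
190 [0.0824, 0.0303, -0.1256] [-0.001, 0.002, 0.153]
103 [-0.1268, 0.1143, -0.1253] [0.001, 0.002, 1.671]
```

carry_out --commands '[{"translation":[0.002,0.006,0],"dr":[0,0,0],"hand":0},{"translation":[0.003,0.006,-0.04],"dr":[0,0,0],"hand":0},{"translation":[0.003,0.006,-0.085],"dr":[0,0,0],"hand":0},{"translation":[0.003,0.006,-0.13],"dr":[0,0,0],"hand":0},{"translation":[0.003,0.006,-0.16],"dr":[0,0,0],"hand":0},{"translation":[-0.02,0.04,-0.165],"dr":[0,0,0.15],"hand":0},{"translation":[-0.04,0.06,-0.165],"dr":[0,0,0.3],"hand":0},{"translation":[-0.06,0.08,-0.165],"dr":[0,0,0.45],"hand":0},{"translation":[-0.08,0.095,-0.165],"dr":[0,0,0.6],"hand":0},{"translation":[-0.1,0.105,-0.165],"dr":[0,0,0.75],"hand":0},{"translation":[-0.115,0.11,-0.165],"dr":[0,0,0.9],"hand":0},{"translation":[-0.127,0.114,-0.165],"dr":[0,0,1.05],"hand":0}]'

```text
time_s: 6.4
tcp_pos: [0.5333, 0.0947, 0.1988]
eef_rot: [[-0.753, 0.658, 0.0], [0.658, 0.753, -0.0], [-0.0, 0.0, -1.0]]
ft_force: [-0.2, -0.7, 1.2]
width: 0.0009
grasp_force: 0.0
```

```bash
python3 -c "
from gen import *
rows([(103,.115,.2,103),(103,.115,.035,103)])"
```

```text
6.4 [0.5333 0.0947 0.1988] [-0.1525114  -0.70988777  1.207173  ]
103 [-0.0009, -0.001, -0.0012] [0.0, 0.0, 0.626]
103 [-0.0008, -0.0011, 0.1638] [0.0, 0.0, 0.626]
```

carry_out --commands '[{"translation":[0,0,0],"dr":[0,0,0.15],"hand":0},{"translation":[0,0,0],"dr":[0,0,0.3],"hand":0},{"translation":[0,0,0],"dr":[0,0,0.45],"hand":0},{"translation":[-0.001,-0.001,0.02],"dr":[0,0,0.6],"hand":0},{"translation":[-0.001,-0.001,0.05],"dr":[0,0,0.626],"hand":0},{"translation":[-0.001,-0.001,0.09],"dr":[0,0,0.626],"hand":0},{"translation":[-0.001,-0.001,0.13],"dr":[0,0,0.626],"hand":0},{"translation":[-0.001,-0.001,0.155],"dr":[0,0,0.626],"hand":0},{"translation":[-0.001,-0.001,0.164],"dr":[0,0,0.626],"hand":0},{"translation":[-0.001,-0.001,0.164],"dr":[0,0,0.626],"hand":0},{"translation":[-0.001,-0.001,0.164],"dr":[0,0,0.626],"hand":0}]'

```text
time_s: 7.5
tcp_pos: [0.5339, 0.0923, 0.036]
eef_rot: [[-0.232, 0.973, 0.002], [0.973, 0.232, 0.0], [-0.0, 0.002, -1.0]]
ft_force: [-0.4, 0.3, 0.6]
width: 0.001
grasp_force: 0.0
```

```bash
python3 -c "
from gen import *
rows([(t,.115,.035,t) for t in [105,107.5,111,116,121,126,131,136,141,146,150,153]])"
```

```text
7.5 [0.5339 0.0923 0.036 ] [-0.40767396  0.27654575  0.60430764]
105 [0.0011, -0.0044, 0.001] [0.002, 0.0, -0.028]
107.5 [0.0009, -0.0094, 0.001] [0.002, 0.0, -0.072]
111 [0.0002, -0.0163, 0.001] [0.002, 0.0, -0.133]
116 [-0.0016, -0.0262, 0.0009] [0.002, 0.001, -0.22]
121 [-0.0042, -0.0359, 0.0009] [0.002, 0.001, -0.307]
126 [-0.0077, -0.0453, 0.0009] [0.002, 0.001, -0.395]
131 [-0.0119, -0.0544, 0.0009] [0.002, 0.001, -0.482]
136 [-0.0169, -0.0631, 0.0009] [0.002, 0.001, -0.569]
141 [-0.0227, -0.0713, 0.0009] [0.002, 0.001, -0.656]
146 [-0.0292, -0.079, 0.0008] [0.002, 0.001, -0.744]
150 [-0.0348, -0.0847, 0.0008] [0.002, 0.001, -0.814]
153 [-0.0393, -0.0887, 0.0008] [0.002, 0.001, -0.866]
```

carry_out --commands '[{"translation":[0.001,-0.0045,0.001],"dr":[0,0,-0.028],"hand":0},{"translation":[0.001,-0.0095,0.001],"dr":[0,0,-0.072],"hand":0},{"translation":[0,-0.0165,0.001],"dr":[0,0,-0.133],"hand":0},{"translation":[-0.0015,-0.026,0.001],"dr":[0,0,-0.22],"hand":0},{"translation":[-0.004,-0.036,0.001],"dr":[0,0,-0.307],"hand":0},{"translation":[-0.0075,-0.0455,0.001],"dr":[0,0,-0.395],"hand":0},{"translation":[-0.012,-0.0545,0.001],"dr":[0,0,-0.482],"hand":0},{"translation":[-0.017,-0.063,0.001],"dr":[0,0,-0.569],"hand":0},{"translation":[-0.0225,-0.0715,0.001],"dr":[0,0,-0.656],"hand":0},{"translation":[-0.029,-0.079,0.001],"dr":[0,0,-0.744],"hand":0},{"translation":[-0.035,-0.0845,0.001],"dr":[0,0,-0.814],"hand":0},{"translation":[-0.0395,-0.0885,0.001],"dr":[0,0,-0.866],"hand":0}]'

```text
time_s: 8.7
tcp_pos: [0.4564, 0.0328, 0.0346]
eef_rot: [[-0.893, 0.45, 0.002], [0.45, 0.893, 0.0], [-0.002, 0.001, -1.0]]
ft_force: [0.3, 1.0, 0.2]
width: 0.0003
grasp_force: 0.7
```

```bash
python3 -c "
from gen import *
from meas import *
for p,r,a in knobs(*snap('top')): print(p.round(4),r.round(4),a.round(1))
rows([(t,.115,.035,t) for t in [157,161,165,169,173,177,180,182.5,184.5,186]])"
```

```text
[ 0.7081 -0.0623  0.0475] 0.1552 -16.3
[0.6027 0.13   0.0475] 0.1549 73.7
[ 0.5167 -0.1681  0.0475] 0.1553 -105.9
8.75 [0.4561 0.0324 0.0345] [ 0.63140016 -0.26425388  0.15137945]
157 [-0.0003, -0.0067, -0.0005] [0.001, 0.002, -0.063]
161 [-0.0011, -0.0147, -0.0005] [0.001, 0.002, -0.133]
165 [-0.0024, -0.0226, -0.0005] [0.001, 0.002, -0.203]
169 [-0.0043, -0.0304, -0.0005] [0.001, 0.002, -0.273]
173 [-0.0067, -0.0381, -0.0006] [0.0, 0.002, -0.342]
177 [-0.0097, -0.0455, -0.0006] [0.0, 0.002, -0.412]
180 [-0.0122, -0.051, -0.0006] [0.0, 0.002, -0.465]
182.5 [-0.0146, -0.0554, -0.0006] [0.0, 0.002, -0.508]
184.5 [-0.0166, -0.0589, -0.0006] [0.0, 0.002, -0.543]
186 [-0.0182, -0.0615, -0.0006] [0.0, 0.002, -0.569]
```

carry_out --commands '[{"translation":[0,-0.0065,0],"dr":[0,0,-0.063],"hand":0},{"translation":[-0.001,-0.0145,0],"dr":[0,0,-0.133],"hand":0},{"translation":[-0.0025,-0.0225,0],"dr":[0,0,-0.203],"hand":0},{"translation":[-0.0045,-0.0305,0],"dr":[0,0,-0.273],"hand":0},{"translation":[-0.0065,-0.038,0],"dr":[0,0,-0.342],"hand":0},{"translation":[-0.0095,-0.0455,0],"dr":[0,0,-0.412],"hand":0},{"translation":[-0.012,-0.051,0],"dr":[0,0,-0.465],"hand":0},{"translation":[-0.0145,-0.0555,0],"dr":[0,0,-0.508],"hand":0},{"translation":[-0.0165,-0.059,0],"dr":[0,0,-0.543],"hand":0},{"translation":[-0.018,-0.0615,0],"dr":[0,0,-0.569],"hand":0}]'

```text
time_s: 9.75
tcp_pos: [0.4449, -0.0299, 0.0343]
eef_rot: [[-0.995, -0.099, 0.002], [-0.099, 0.995, -0.0], [-0.002, -0.0, -1.0]]
ft_force: [0.5, 1.6, 0.2]
width: 0.0006
grasp_force: 0.7
```

```bash
python3 -c "
from gen import *
from meas import *
c,K,R,t=avg('top',6)
for p,r,a in knobs(c,K,R,t): print(p.round(4),r.round(4),a.round(1))
rows([(t,.115,.035,t) for t in [187,188,189,190,191,192]])
cv2.imwrite('pics/crop3.png',cv2.resize(c[125:280,200:350,::-1],None,fx=3.8,fy=3.8,interpolation=cv2.INTER_CUBIC))
"
```

```text
[0.7098 0.0233 0.0475] 0.1563 15.6
[ 0.6014 -0.1688  0.0475] 0.1559 -74.3
[0.5179 0.1304 0.0475] 0.1547 105.5
10.05 [ 0.4445 -0.0298  0.0337] [-0.17283093 -0.15003736 -0.55593455]
187 [-0.0003, -0.003, -0.0013] [-0.0, 0.0, -0.025]
188 [-0.0003, -0.005, -0.0013] [-0.0, 0.0, -0.042]
189 [-0.0005, -0.007, -0.0013] [-0.0, 0.0, -0.06]
190 [-0.0006, -0.009, -0.0013] [-0.0, 0.0, -0.077]
191 [-0.0008, -0.011, -0.0013] [-0.0, 0.0, -0.094]
192 [-0.001, -0.013, -0.0013] [-0.0, 0.0, -0.112]
```

View pics/crop3.png

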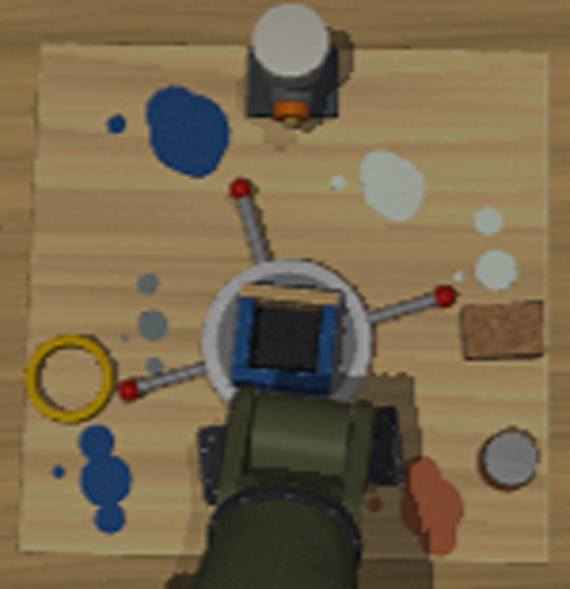

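The crop shows the bare strip (292,295) now facing the gun, still about 5° short. The spoke is at 195.6° and the target is 200.9°.

carry_out --commands '[{"translation":[0,-0.002,0],"dr":[0,0,-0.02],"hand":0},{"translation":[0,-0.004,0],"dr":[0,0,-0.035],"hand":0},{"translation":[-0.0005,-0.006,0],"dr":[0,0,-0.05],"hand":0},{"translation":[-0.0005,-0.008,0],"dr":[0,0,-0.07],"hand":0},{"translation":[-0.0005,-0.0095,0],"dr":[0,0,-0.085],"hand":0},{"translation":[-0.0005,-0.0105,0],"dr":[0,0,-0.092],"hand":0},{"translation":[-0.0005,-0.0105,0],"dr":[0,0,-0.092],"hand":0},{"translation":[-0.0005,-0.0105,0],"dr":[0,0,-0.092],"hand":0}]'

```text
time_s: 10.85
tcp_pos: [0.4459, -0.0404, 0.0334]
eef_rot: [[-0.982, -0.189, -0.0], [-0.189, 0.982, -0.0], [0.0, -0.0, -1.0]]
ft_force: [-0.1, -0.2, -0.1]
width: 0.0006
grasp_force: 0.1
```

```bash
python3 -c "
from gen import *
from meas import *
c,K,R,t=avg('top',8)
for p,r,a in knobs(c,K,R,t): print(p.round(4),r.round(4),a.round(1))
f=c.astype(float); b=f[:,:,2]-f[:,:,0]
print('far',line([(x,195+cross(b[195:204,x])) for x in range(266,286)],.115,K,R,t))
print('inner',line([(x,201+cross(f[201:210,x,0])) for x in range(268,284)],.115,K,R,t))
print('left',line([(258+cross(b[y,258:266]),y) for y in range(207,221)],.115,K,R,t))
m=planter(c,K,R,t)
for y in range(196,226): print(y,''.join('#' if v else '.' for v in m[y,258:294]),''.join('w' if v<-35 else '.' for v in b[y,258:294]))
s=manip.get_state();print(s['ft_force'])
"
```

```text
[0.705  0.0366 0.0475] 0.1559 20.8
[ 0.6148 -0.1642  0.0475] 0.1558 -69.1
[0.5032 0.126  0.0475] 0.1552 111.1
far (-1.93, 0.6013, -0.0155, 0.14)
inner (-1.57, 0.5899, -0.015, 0.1)
left (-0.58, 0.5514, 0.0264, 0.08)
196 .................................... wwwwww.........................wwwww
197 .................................... wwww............................wwww
198 .................................... www..............................www
199 .................................... ww................................ww
200 .................................... w..................................w
201 .................................... .....wwwwwwwwwwwwwwwwwwwwwwwww......
202 .................................... .....wwwwwwwwwwwwwwwwwwwwwwwww......
203 .................................... ....wwwwwwwwwwwwwwwwwwwwwwwwww......
204 ....###............................. ....................................
205 ....####...................###...... .....................w..ww..........
206 ....#####.................####...... ....................................
207 ....#####..............
[... 792 characters left out ...]
. ....................................
218 ....#####.................####...... ....................................
219 ....####..................####...... ....................................
220 ....####..................####...... ....................................
221 ....####..................####...... ....................................
222 .....#############........####...... ....................................
223 ....##########################...... ....................................
224 ....##########################...... ....................................
225 ....#####.####################...... ....................................
[-0.90297839  0.02407863 -0.79285904]
```

The planter yaw now measures about -1.5 to -2° against the station's -2.1°, so it's square. I'll back off, rise and check.

carry_out --commands '[{"translation":[0.002,0.006,0],"dr":[0,0,0],"hand":0},{"translation":[0.003,0.008,-0.02],"dr":[0,0,0],"hand":0},{"translation":[0.003,0.008,-0.06],"dr":[0,0,0],"hand":0},{"translation":[0.003,0.008,-0.1],"dr":[0,0,0],"hand":0},{"translation":[0.003,0.008,-0.14],"dr":[0,0,0],"hand":0},{"translation":[0.003,0.008,-0.17],"dr":[0,0,0],"hand":0},{"translation":[0.04,0.008,-0.17],"dr":[0,0,0],"hand":0},{"translation":[0.08,0.008,-0.17],"dr":[0,0,0],"hand":0},{"translation":[0.1,0.008,-0.17],"dr":[0,0,0],"hand":0},{"translation":[0.1,0.008,-0.17],"dr":[0,0,0],"hand":0},{"translation":[0.1,0.008,-0.17],"dr":[0,0,0],"hand":0}]'

```text
time_s: 12.35
tcp_pos: [0.3466, -0.0513, 0.2037]
eef_rot: [[-0.982, -0.189, 0.001], [-0.189, 0.982, -0.0], [-0.001, -0.0, -1.0]]
ft_force: [0.2, -0.4, -0.1]
width: 0.0007
grasp_force: 0.0
```

```bash
python3 -c "
from meas import *
c,K,R,t=avg('top',8)
for p,r,a in knobs(c,K,R,t): print(p.round(4),r.round(4),a.round(1))
f=c.astype(float); b=f[:,:,2]-f[:,:,0]
print('far',line([(x,195+cross(b[195:204,x])) for x in range(266,286)],.115,K,R,t))
print('left',line([(258+cross(b[y,258:266]),y) for y in range(207,221)],.115,K,R,t))
s=manip.get_state();print(s['time_s'],s['tcp_pos'],s['ft_force'])
cv2.imwrite('pics/crop4.png',cv2.resize(c[125:280,200:350,::-1],None,fx=3.8,fy=3.8,interpolation=cv2.INTER_CUBIC))
"
```

```text
[0.705  0.0366 0.0475] 0.1559 20.8
[ 0.6148 -0.1642  0.0475] 0.1558 -69.1
[0.5036 0.1257 0.0475] 0.1547 111.1
[ 0.4143 -0.0743  0.0475] 0.1552 -159.0
far (-2.12, 0.601, -0.0228, 0.13)
left (-0.37, 0.5556, 0.0263, 0.09)
12.75 [ 0.34639079 -0.05127491  0.20327519] [ 0.71025072 -0.41855146  0.05339494]
```

View pics/crop4.png

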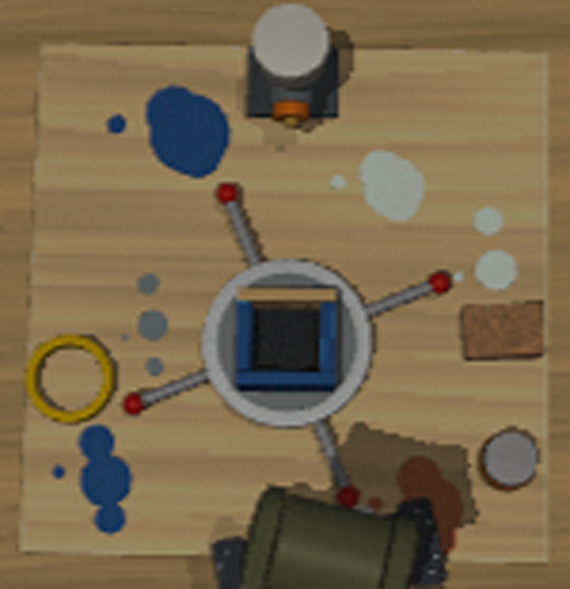

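The bare strip (288,295) squarely faces the nozzle at (291,118). The bystanders haven't moved and the arm is clear, so I'm handing it in.

```bash
python3 -c "
from bench import manip
print(manip.sign_off())"
```

```text
the job is handed in; nothing more can be done
None
```

I turned the turntable about 173° by its spokes, so the planter's bare side now faces the spray nozzle (square to within 1–2° in the final picture); the planter wasn't touched, the tape, jar and sanding block haven't moved, and the job is handed in.

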